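Seat the locating pins of a drilling stack

ROBOT

A 6-joint arm with a two-finger parallel gripper is mounted at the origin on a cart in front of the work surface, level with it; the furniture and walls round the work are solid. World frame = base frame: x ahead of the robot, y to its left, z up, the work surface at z = 0. Lengths are in m, angles in rad, forces in N, time in s.
With the tool pointing down it reaches from about 0.225 to 0.875 m from the base axis. Payload 3.4 kg.
Tool frame: the origin (TCP) lies between the finger pads; the fingertips stand 25 mm ahead of it and the grasp point (between the pads) lies 6 mm ahead of it; z points along the fingers, y is the line along which they close (so a half turn about z gives the same grasp; the last joint's range is limited). The gripper opens to 85 mm and grips with 20 to 120 N. Pads are 22 mm wide; open, the fingers measure 114 mm over their backs; the gripper's body (76 mm by 85 mm) begins 54 mm behind the grasp point. The pads swing forward as they close: fully open they stand 13 mm farther back than shut.
Start: joints at [1.213, 0.276, 1.505, -0, 1.361, -0.121], TCP at [0.135, 0.559, 0.256] pointing down, gripper open.
Joint ranges: [-2.89, 2.89], [-0.75, 2.08], [0.22, 2.7], [-1.18, 4.32], [0.11, 2.71], [-2.7, 2.7]. Speed limits (rad/s): [2.57, 2.57, 3.14, 3.14, 3.14, 3.14].

INTERFACE

Orientations are given as [roll, pitch, yaw] about the fixed x, y, z axes, in that order (R = Rz(yaw) Ry(pitch) Rx(roll)).
In Python, from station import move_ptp, move_l, movej, open_jaws, grasp, dwell, solve_ik, snapshot, calibration, Unreachable, close_job, current_clock, current_joint_pos, current_dq, current_joint_torque, current_eef_pos, current_tcp_rot, current_wrist_force, current_ft_torque, current_width, current_gripper_force gives the robot as it stands. The module is installed in compiled form; this text tells all that it offers. Calls block until the motion is done:
- move_ptp(position, orientation): joint-space move of the TCP to a pose.
- move_l(position, attitude=None, speed=0.15): straight line of the TCP; attitude=None keeps the orientation; speed is the mean speed in m/s.
- movej(angles): joint-space move.
- open_jaws() and grasp(strength=None): open the fingers fully, or close them until they stop; strength is the grip in N (None keeps the last).
- dwell(seconds).
- solve_ik(position, orientation): joint angles nearest the present ones, or None.
- snapshot(name): name is "scene" or "top"; returns the picture (400x640x3 uint8, blue, green, red); there is no depth.
- calibration(name): a dict with "intrinsics" (3x3 intrinsics, pixels), "xyz" and "rotation" of the camera in the world. Camera axes: x right, y down, z forward; pixel columns grow to the right and rows downward; lengths in m; the calibration is good to about 2 mm. A picture is of the moment at which its call begins. calibration takes no time and is no camera call.
A pose or a line that the arm cannot do raises Unreachable and nothing moves.
- close_job(): hands the job in; it is judged then, once.
Readings, each from a call of its own:
- current_clock(): time.
- current_joint_pos(): joint angles.
- current_dq(): joint speeds.
- current_joint_torque(): joint torques, N m.
- current_eef_pos(): TCP position.
- current_tcp_rot(): TCP orientation.
- current_wrist_force(): force on the tool from outside, world axes, zero at the start.
- current_ft_torque(): the same for the moment, N m.
- current_width(): finger opening in m.
- current_gripper_force(): force on a finger pad.
Only numpy, scipy, OpenCV 4.12 (cv2) and the standard library are available. Lean on these libraries where they do the work, as an engineer would, in place of code of your own. Each camera call takes 0.05 s, during which the arm holds its last target. There are 200 camera calls.

TASK

Pin the drilling stack together: with the fingertips, gently press its locating pins fully home, so that each head sits on its collar, first the pin with the round head, then the one with the square head, then the one with the plain bar head. Leave the pin with the cross-shaped head up as it is. Do not pull up or pick up anything, and leave the things around where they are.

Things in the scene. Friction and masses are not known exactly. Their poses are not given: they have to be found in the camera images.
- stack: Drilling stack lying fixed on the table: a rectangular brown backer board 220 x 200 mm (its x and y) with copper-clad boards and a bright aluminium sheet on it, 24 mm thick in all. Origin at the centre of its underside, z up. Four upright steel pins stand in its top, one at each of x = +-70 mm, y = +-60 mm in its frame; which pin is in which corner changes.
- round_pin_top (a point): Centre of the flat top face of the pin whose head is a round disc, 28 mm across; head 8 mm thick, plain dark steel, over a bright steel collar 24 mm across and 4 mm high, which rests on a white springy washer 5 mm thick. It is 53 mm above the table with the pin up, 41 mm with its head seated; pressed harder, the collar gives about 1 mm per 5 N, up to 4 mm, and springs back.
- round_pin (a joint): How far this pin is pushed in, in m, growing downward: 0 with its head 12 mm above its collar, 0.012 at the stop with its head seated on the collar (negative: pulled up). Starts between 0 and 0.004. It moves against about 3 N of friction and stays where it is left; there is no spring.
- square_pin_top (a point): Centre of the flat top face of the pin whose head is a square, 25 x 25 mm; head 8 mm thick, plain dark steel, over a bright steel collar 24 mm across and 4 mm high, which rests on a white springy washer 5 mm thick. It is 53 mm above the table with the pin up, 41 mm with its head seated; pressed harder, the collar gives about 1 mm per 5 N, up to 4 mm, and springs back.
- square_pin (a joint): How far this pin is pushed in, in m, growing downward: 0 with its head 12 mm above its collar, 0.012 at the stop with its head seated on the collar (negative: pulled up). Starts between 0 and 0.004. It moves against about 3 N of friction and stays where it is left; there is no spring.
- bar_pin_top (a point): Centre of the flat top face of the pin whose head is a plain bar, 44 mm long (along the stack's y) and 12 mm wide; head 8 mm thick, plain dark steel, over a bright steel collar 24 mm across and 4 mm high, which rests on a white springy washer 5 mm thick. It is 53 mm above the table with the pin up, 41 mm with its head seated; pressed harder, the collar gives about 1 mm per 5 N, up to 4 mm, and springs back.
- bar_pin (a joint): How far this pin is pushed in, in m, growing downward: 0 with its head 12 mm above its collar, 0.012 at the stop with its head seated on the collar (negative: pulled up). Starts between 0 and 0.004. It moves against about 3 N of friction and stays where it is left; there is no spring.
- cross_pin_top (a point): Centre of the flat top face of the pin whose head is a four-armed cross, 36 mm from arm end to arm end, arms 10 mm wide; head 8 mm thick, plain dark steel, over a bright steel collar 24 mm across and 4 mm high, which rests on a white springy washer 5 mm thick. It is 53 mm above the table with the pin up, 41 mm with its head seated; pressed harder, the collar gives about 1 mm per 5 N, up to 4 mm, and springs back.
- cross_pin (a joint): How far this pin is pushed in, in m, growing downward: 0 with its head 12 mm above its collar, 0.012 at the stop with its head seated on the collar (negative: pulled up). Starts at 0 and must stay up. It moves against about 3 N of friction and stays where it is left; there is no spring.
- cleaning_block: Loose grey block 25 x 60 x 14 mm lying on the middle of the stack, between the pins; a bystander. Origin at the centre of its underside.
- stamp: Loose wooden stamp 19 x 26 x 56 mm standing on the table beside the stack; a bystander. Origin at the centre of its underside.
- flux_bottle: Loose small bottle 27 mm across and 88 mm tall with a pointed tip, standing on the table just behind the stack; a bystander. Origin at the centre of its underside.
- masking_roll: Loose dark roll of tape 62 mm across and 19 mm high lying at the stack's rear left corner; a bystander. Origin at the centre of its underside.
- hex_key: Loose black L-shaped key 31 x 78 x 5 mm lying in front of the stack; a bystander. Origin at the centre of its underside.

How it is judged:
By the outcome, as a careful person would: the job done as asked, in the order asked, and still so for the second after the job is handed in, with the robot touching nothing.
It also fails if it takes over 48 s, if anything falls off the work surface, if the arm or the gripper's body presses on something with over 40 N, if the wrist force passes 120 N, or if a joint passes its speed limit or range.

## Working session

There is one attempt and no reset: what is moved stays moved. The work goes in short steps, each a Python script; the robot and the scene stay as the last script left them, time stands still between calls to the robot, and variables do not carry over. Pictures are saved under pics/ and viewed, at most 10 in all, crops included, and the job is handed in when it is done.

```bash
mkdir -p pics; python3 - <<'E'
from station import *
import cv2
for n in("top","scene"):
    im=snapshot(n); cv2.imwrite(f"pics/{n}0.png",im); c=calibration(n); print(n,c)
print(current_clock(),current_tcp_rot(),current_wrist_force())
E
```

```text
top {'intrinsics': array([[392.40954375,   0.        , 317.47649443],
       [  0.        , 392.40954375, 206.15149691],
       [  0.        ,   0.        ,   1.        ]]), 'xyz': array([ 0.33281963, -0.21276748,  0.89960113]), 'rotation': array([-2.90260608, -0.00630391, -1.49360435])}
scene {'intrinsics': array([[510.55596908,   0.        , 319.42658694],
       [  0.        , 510.55596908, 196.79018563],
       [  0.        ,   0.        ,   1.        ]]), 'xyz': array([0.13051702, 0.23202706, 0.66574045]), 'rotation': array([-2.34646716, -0.01173787, -2.38180474])}
0.1 [-3.13994500e+00 -2.11647087e-04  2.90482812e+00] [0.2979841  0.06616025 0.47007997]
```

View pics/top0.png

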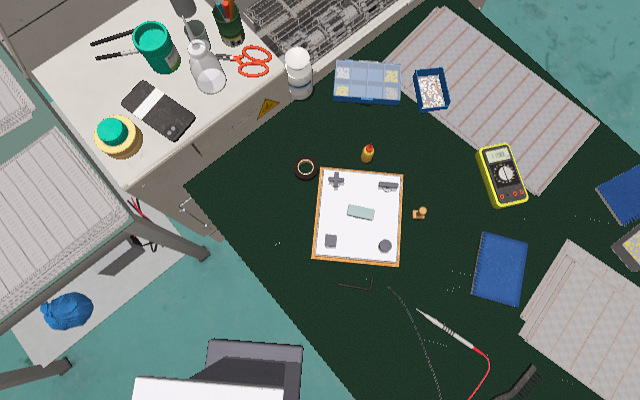

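View pics/scene0.png

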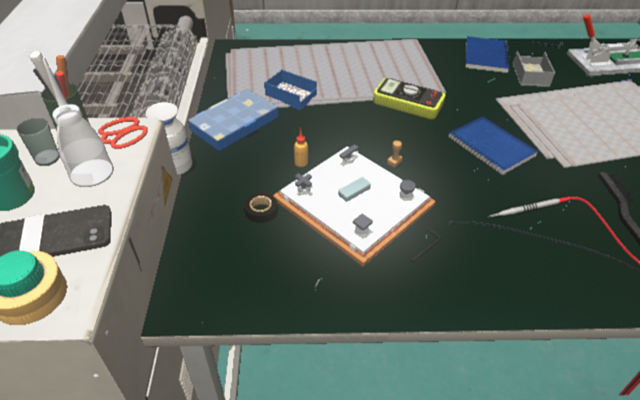

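The top view shows the cross pin at (336,181), bar at (388,185), square at (330,240) and round at (385,246). I'll refine these by segmentation in both views.

```bash
cat > h.py <<'E'
import numpy as np,cv2
from scipy.spatial.transform import Rotation as R
from station import *
def ray(n,uv):
    c=calibration(n); K=c["intrinsics"]; d=R.from_euler("xyz",c["rotation"]).as_matrix()@np.linalg.inv(K)@[uv[0],uv[1],1]
    return c["xyz"],d
def at_z(n,uv,z):
    o,d=ray(n,uv); return o+d*(z-o[2])/d[2]
def proj(n,p):
    c=calibration(n); q=c["intrinsics"]@(R.from_euler("xyz",c["rotation"]).as_matrix().T@(np.asarray(p)-c["xyz"])); return q[:2]/q[2]
E
python3 - <<'E'
from h import *
t=cv2.imread("pics/top0.png"); s=cv2.imread("pics/scene0.png")
rough=dict(cross=(336,181),bar=(388,185),square=(330,240),round=(385,246))
P={k:at_z("top",v,.051) for k,v in rough.items()}
for k,p in P.items(): print(k,p.round(4),proj("scene",p).round(1))
print("corners",[at_z("top",v,.0).round(3) for v in((320,168),(404,175),(399,266),(312,261))])
a=cv2.resize(t[160:275,300:435],None,fx=5.0,fy=5.0,interpolation=cv2.INTER_CUBIC)
b=cv2.resize(s[135:265,265:440],None,fx=4.5,fy=4.5,interpolation=cv2.INTER_CUBIC)
cv2.imwrite("pics/a.png",a);cv2.imwrite("pics/b.png",b)
E
```

```text
cross [ 0.6011 -0.2394  0.051 ] [306.1 181.3]
bar [ 0.6009 -0.3571  0.051 ] [349.8 151.1]
square [ 0.4658 -0.2352  0.051 ] [363.  221.6]
round [ 0.462  -0.3554  0.051 ] [408.6 186.7]
corners [array([ 0.647, -0.2  ,  0.   ]), array([ 0.645, -0.403,  0.   ]), array([ 0.426, -0.397,  0.   ]), array([ 0.422, -0.199,  0.   ])]
```

View pics/a.png

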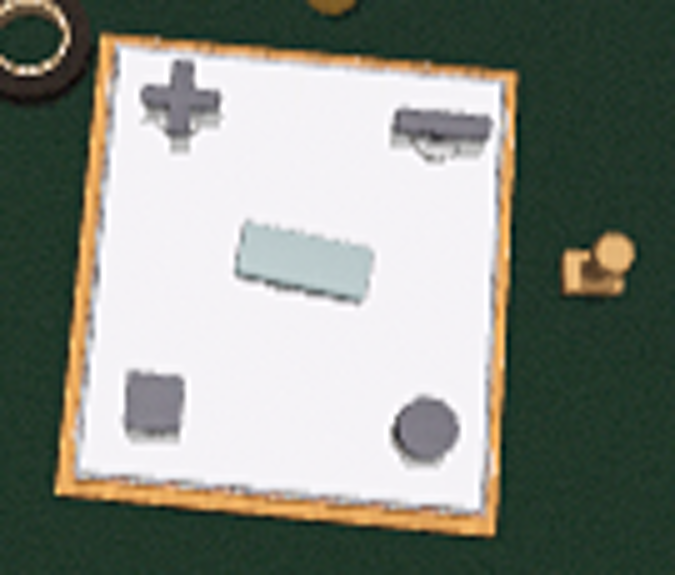

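View pics/b.png

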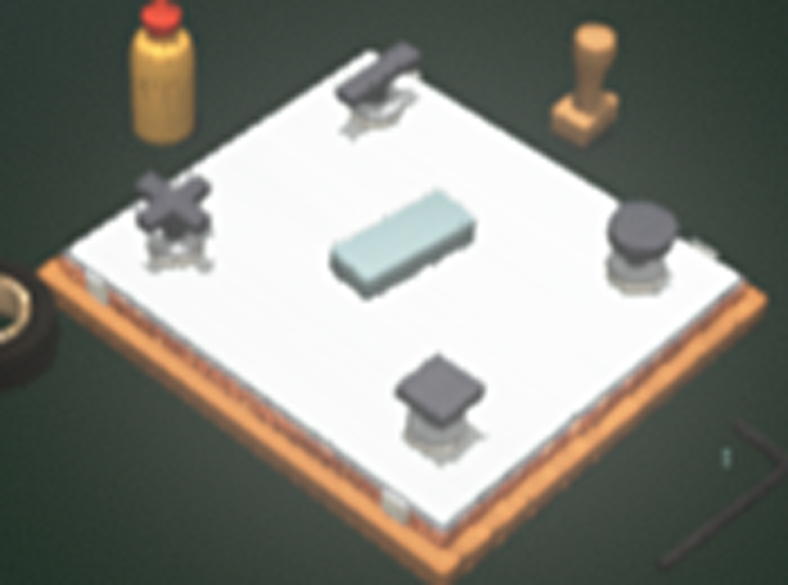

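The crops match: round pin (385.4,245.6), square (331,240), bar (388.4,185) and cross (336.2,180) in the top view. The scene view agrees within about 1 px. Next I'll fit the stack pose, then retract and swing over with the fingers closed.

```bash
cat >> h.py <<'E'
from scipy.optimize import least_squares
M=dict(cross=(70,60),bar=(70,-60),square=(-70,60),round=(-70,-60))
T=dict(cross=(336.1,179.8),bar=(388.3,184.9),square=(330.9,240.0),round=(385.3,245.5))
S=dict(cross=(303.5,180.2),bar=(349,151.6),square=(362.7,221.1),round=(407.8,185.6))
def pos(q,k,z):
    c,s=np.cos(q[2]),np.sin(q[2]); x,y=np.array(M[k])/1000
    return np.array([q[0]+c*x-s*y,q[1]+s*x+c*y,z])
ks=list(M)
def res(q): return np.concatenate([np.r_[proj("top",pos(q,k,q[3+i]))-T[k],proj("scene",pos(q,k,q[3+i]))-S[k],(q[3+i]-.051)/.003] for i,k in enumerate(ks)])
fit=least_squares(res,[.53,-.297,-.03]+[.051]*4)
q=fit.x; YAW=q[2]+np.pi
def say(): print(round(current_clock(),2),np.round(current_eef_pos(),4),np.round(current_wrist_force(),2))
E
python3 - <<'E'
from h import *
print(q.round(4)); print(fit.fun.reshape(4,5).round(2))
for k in ks: print(k,pos(q,k,.05).round(4),proj("top",pos(q,k,.05)).round(1),
  [None if (j:=solve_ik(pos(q,k,.12),[np.pi,0,y])) is None else j.round(2) for y in (q[2],YAW)])
grasp(20)
p=np.array(current_eef_pos()); n=p[:2]/np.hypot(*p[:2])*.4
move_l([*n,.38]); j=np.array(current_joint_pos())
t=pos(q,"round",0); j[0]+=np.arctan2(t[1],t[0])-np.arctan2(p[1],p[0]); movej(j)
say(); print(current_width(),np.round(current_tcp_rot(),3))
cv2.imwrite("pics/c.png",snapshot("scene"))
E
```

```text
[ 0.5347 -0.2971 -0.0198  0.0507  0.0486  0.0513  0.0517]
[[-0.35 -0.8   0.35  0.16 -0.09]
 [ 0.16 -0.61  0.21 -0.42 -0.81]
 [-0.65 -0.04  0.52  0.12  0.11]
 [-0.07 -0.21  0.33  0.27  0.24]]
cross [ 0.6058 -0.2385  0.05  ] [335.7 179.1] [array([-0.48,  0.48,  1.53, -0.  ,  1.13,  1.11]), array([-0.48,  0.48,  1.53,  0.  ,  1.13, -2.03])]
bar [ 0.6034 -0.3585  0.05  ] [388.6 184.1] [array([-0.64,  0.55,  1.4 , -0.  ,  1.19,  0.96]), array([-0.64,  0.55,  1.4 ,  0.  ,  1.19, -2.19])]
square [ 0.4659 -0.2358  0.05  ] [330.2 240.1] [array([-0.6 ,  0.31,  1.82, -0.  ,  1.01,  0.99]), array([-0.6 ,  0.31,  1.82,  0.  ,  1.01, -2.15])]
round [ 0.4635 -0.3557  0.05  ] [385.1 245.4] [array([-0.77,  0.39,  1.69, -0.  ,  1.06,  0.82]), array([-0.77,  0.39,  1.69,  0.  ,  1.06, -2.32])]
4.83 [ 0.3179 -0.2432  0.3793] [ 0.23 -0.42 -0.04]
-5.3938985916751245e-05 [-3.14e+00 -1.00e-03  9.17e-01]
```

```bash
cat >> h.py <<'E'
def press(k,dx=0.,limit=9.):
    p=pos(q,k,.125); p[0]+=dx; att=[np.pi,0,q[2]]
    move_ptp(p,att); p[2]=.082; move_l(p,att,.1); dwell(.2)
    f0=current_wrist_force()[2]; log=[]
    while p[2]>.0618:
        p[2]-=.001; move_l(p,att,.03); dwell(.08)
        f=current_wrist_force()[2]-f0; log.append((round(current_eef_pos()[2]*1e3,1),round(f,1)))
        if f>limit: break
    p[2]=.125; move_l(p,att,.12); print(k,log); say()
E
python3 -c "
from h import *
press('round')"
```

```text
round [(np.float64(81.1), np.float64(-0.8)), (np.float64(79.9), np.float64(0.1)), (np.float64(79.0), np.float64(0.2)), (np.float64(78.0), np.float64(-0.3)), (np.float64(77.1), np.float64(-0.1)), (np.float64(76.2), np.float64(1.6)), (np.float64(75.0), np.float64(1.4)), (np.float64(74.0), np.float64(2.5)), (np.float64(73.0), np.float64(1.9)), (np.float64(72.0), np.float64(2.0)), (np.float64(71.0), np.float64(3.2)), (np.float64(70.0), np.float64(2.5)), (np.float64(69.0), np.float64(1.3)), (np.float64(67.9), np.float64(1.1)), (np.float64(67.0), np.float64(2.2)), (np.float64(65.9), np.float64(1.7)), (np.float64(65.3), np.float64(4.9)), (np.float64(64.7), np.float64(6.7)), (np.float64(64.1), np.float64(9.4))]
13.86 [ 0.4627 -0.355   0.124 ] [-0.53 -0.55  0.99]
```

```bash
python3 -c "
from h import *
press('square')
press('bar',-.001)
p=np.array(current_eef_pos());move_l([p[0]-.1,p[1]+.05,.3],speed=.25)
say()
t=snapshot('top');s=snapshot('scene')
cv2.imwrite('pics/d.png',cv2.resize(t[160:275,300:435],None,fx=5,fy=5,interpolation=cv2.INTER_CUBIC))
cv2.imwrite('pics/e.png',s)
"
```

```text
square [(np.float64(81.1), np.float64(-0.7)), (np.float64(80.0), np.float64(0.5)), (np.float64(78.9), np.float64(-0.3)), (np.float64(78.0), np.float64(1.1)), (np.float64(77.0), np.float64(-0.2)), (np.float64(76.2), np.float64(1.6)), (np.float64(75.1), np.float64(2.1)), (np.float64(74.0), np.float64(1.9)), (np.float64(73.0), np.float64(1.7)), (np.float64(72.0), np.float64(1.8)), (np.float64(71.0), np.float64(2.0)), (np.float64(70.0), np.float64(1.3)), (np.float64(69.0), np.float64(2.4)), (np.float64(68.0), np.float64(0.9)), (np.float64(67.0), np.float64(2.0)), (np.float64(66.0), np.float64(1.3)), (np.float64(65.3), np.float64(5.3)), (np.float64(64.6), np.float64(7.1)), (np.float64(64.0), np.float64(10.8))]
22.19 [ 0.465  -0.2352  0.1241] [-0.25  0.45 -0.19]
bar [(np.float64(81.1), np.float64(1.1)), (np.float64(79.9), np.float64(0.5)), (np.float64(79.0), np.float64(0.6)), (np.float64(78.0), np.float64(0.1)), (np.float64(76.9), np.float64(0.6)), (np.float64(75.9), np.float64(1.0)), (np.float64(75.0), np.float64(0.1)), (np.float64(74.3), np.float64(1.9)), (np.float64(73.2), np.float64(2.4)), (np.float64(72.0), np.float64(2.4)), (np.float64(71.0), np.float64(3.1)), (np.float64(70.0), np.float64(1.7)), (np.float64(69.0), np.float64(2.1)), (np.float64(68.0), np.float64(2.6)), (np.float64(66.9), np.float64(2.7)), (np.float64(65.9), np.float64(3.3)), (np.float64(65.3), np.float64(4.8)), (np.float64(64.8), np.float64(8.3)), (np.float64(64.3), np.float64(9.8))]
30.73 [ 0.6017 -0.3579  0.1239] [-0.87  1.14  0.31]
31.72 [ 0.5015 -0.3078  0.2985] [-1.12 -0.07 -0.21]
```

View pics/e.png

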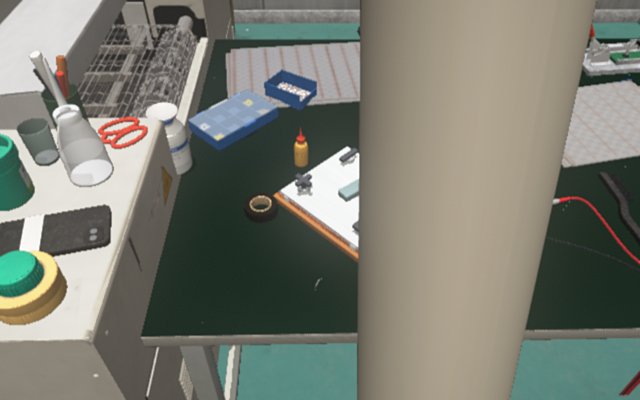

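The arm hides most of the stack from the scene camera; the cross pin at (303,182) is still up and the bottle and tape roll haven't moved. All three pins hit the stiff collar at the seated height. I'll swing the arm clear and check once more.

```bash
python3 -c "
from h import *
p=np.array(current_eef_pos()); n=p[:2]/np.hypot(*p[:2])*.4
move_l([*n,.38],speed=.25); j=np.array(current_joint_pos()); j[0]+=1.3; movej(j); say()
s=snapshot('scene')
cv2.imwrite('pics/f.png',cv2.resize(s[130:270,235:445],None,fx=3.8,fy=3.8,interpolation=cv2.INTER_CUBIC))
"
```

```text
34.55 [0.2941 0.2727 0.3792] [ 0.59 -0.64 -0.34]
```

View pics/f.png

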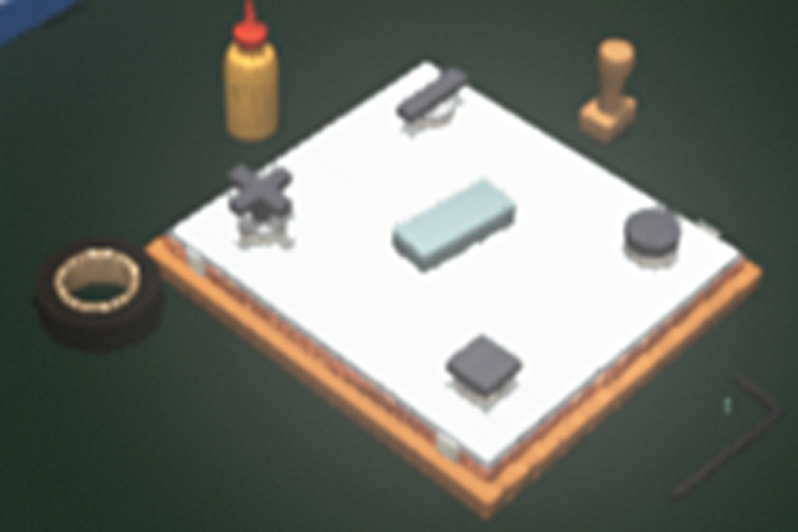

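In the crop the round (652,232), square (484,365) and bar (432,95) pins sit on their collars. The cross (260,190) is still up and nothing around it has moved.

```bash
python3 -c "
from station import *
print(close_job())"
```

```text
the job is handed in; nothing more can be done
None
```

The round, square and bar pins were pressed home onto their collars in that order, with about 9–11 N at the end of each press; the cross pin is still up, nothing else moved in the final picture, and I handed the job in at about 35 s of the 48 s limit.

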